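# Shut the yellow paint-cake box until its cover clicks

### The job

The yellow paint is finished with for today: slide the yellow cover of the paint box shut along its rails until its springy tab clicks over the ledge and the cover is fully home, then let go of it. Leave the blue box as it is, with its cover open.

Things in the scene. Friction and masses are not known exactly. Their poses are not given: they have to be found in the camera images.
- yellow_grip (a point): Centre of the upright grip bar amid the yellow cover: 14 mm thick along x, 50 mm wide along y, 32 mm tall, this point 16 mm above the cover's top face and 61 mm above the table. x runs along the rails the way the cover closes (towards world +x, within 30 degrees), z up. The cover is a plate 88 x 154 mm; its rails rise 6 mm above it, 39 mm or more to either side of the bar's middle.
- yellow_cover (a joint): How far the cover is open (m): 0 fully home on its hard stop, tab clicked; 0.09 fully open; starts 0.045 to 0.075. Push the bar so far along its +x. It slides with 1 N; in the last 14 mm the tab at its leading end rides over a black ledge (up to 9 N), tops it 6 mm from home and snaps down. The white box, 160 x 100 x 51 mm, is fixed to the table; yellow paint cakes show in its open far end.
- blue_grip (a point): The same point on the blue cover of a second box, of the same shape and sizes, also partly open, with blue paint cakes in it. To be left as it is. The yellow box may be the left one or the right one.

How it is judged:
By the outcome, as a careful person would: the job done as asked, in the order asked, and still so for the second after the job is handed in, with the robot touching nothing.
It also fails if it takes over 29 s, if anything falls off the work surface, if the arm or the gripper's body presses on something with over 40 N, if the wrist force passes 120 N, or if a joint passes its speed limit or range.

### The arm

A 6-joint arm with a two-finger parallel gripper is mounted at the origin on the work surface. World frame = base frame: x ahead of the robot, y to its left, z up, the work surface at z = 0. Lengths are in mm, angles in degrees, forces in N, time in s.
With the tool pointing down it reaches from about 350 to 850 mm from the base axis. Payload 8.1 kg.
Tool frame: the origin (TCP) lies midway between the tips of the shut fingers; the grasp point (between the pads) lies 19 mm behind it; z points along the fingers, y is the line along which they close (so a half turn about z gives the same grasp; the last joint's range is limited). The gripper opens to 85 mm and grips with 20 to 120 N. Pads are 22 mm wide; open, the fingers measure 114 mm over their backs; the gripper's body (76 mm by 85 mm) begins 54 mm behind the grasp point. The pads swing forward as they close: fully open they stand 13 mm farther back than shut.
Start: joints at [-77.716, 7.471, 85.268, -0, 87.261, -4.893], TCP at [177.218, -573.235, 195.692] pointing down, gripper open.
Joint ranges: [-169.43, 169.43], [-51.17, 129.36], [1.28, 143.12], [-76.62, 256.62], [0, 156.53], [-152.29, 152.29]. Speed limits (degrees/s): [136.94, 136.94, 159.86, 180, 180, 180].

### API

Orientations are given as [roll, pitch, yaw] about the fixed x, y, z axes, in that order (R = Rz(yaw) Ry(pitch) Rx(roll)).
In Python, from bench import r gives the robot as it stands. The module is installed in compiled form; this text tells all that it offers.
- The arm moves only by the tool jog_arm, never from a script. Its argument "rows" is a list of rows, each a list of 2 entries, a list of its own where there are three numbers: the shift along the tool's x, y, z in mm, then the turn, a rotation vector about the tool's x, y, z in rad. A call has 1 to 10 rows; each row is the pose to reach, as a shift and turn from the pose commanded when the call began, along the tool's axes at that moment; what a row does not reach only later rows make up. A row lasts 1/10 s, in which the tool goes at most 50 mm and 8.59 degrees, less where a joint would pass 70% of its speed; a pose out of reach is approached as far as the arm can. A call with a gripper value outside its range is refused whole. "grip" is the finger opening in mm, from 0 to 85.4, set as the call begins (left out, the last holds). The fingers move at their own pace and stop on an object; "force" is the grip in N (left out, the last holds). Time passes only in rows, so rows that repeat a pose let the fingers close. It gives the time, the measured TCP pose, the force, the opening and the grip force at its end, in the units of the state.
- r.sense(): the state, without advancing time (a new reading comes with each control period).
- r.snapshot(name): name is "side" or "top" or "wrist"; returns (picture, depth): 480x640x3 uint8, blue, green, red; 480x640 float32, mm along the optical axis (not along the pixel's ray), 0 where there is no reading.
- r.camera_params(name): a dict with "fx", "fy", "cx", "cy" (pixels), "dist_coeffs" ([k1, k2, p1, p2, k3] as OpenCV has them; the pictures are not rectified), "pose" (4x4, takes a point from camera to world coordinates); the wrist camera has in their place "tool_from_camera" (4x4, takes a point from camera to tool coordinates, whose origin is the TCP and whose axes are the flange's). Camera axes: x right, y down, z forward; pixel columns grow to the right and rows downward; lengths in mm; the calibration is good to about 2 mm. A picture is of the moment at which its call begins: read the wrist's pose just before it. camera_params takes no time and is no camera call.
- r.hand_in(): hands the job in; it is judged then, once.
The state is a dict: "time": time; "joint_pos": joint angles; "qd": joint speeds; "joint_efforts": joint torques, N m; "tool_pos": TCP position; "tcp_rot": TCP orientation; "ft_force": force on the tool from outside, world axes, zero at the start; "wrist_torque": the same for the moment, N m; "finger_gap": finger opening in mm; "grip_force": force on a finger pad.
Only numpy, scipy, OpenCV 4.12 (cv2) and the standard library are available. Lean on these libraries where they do the work, as an engineer would, in place of code of your own. Each camera call takes 0.05 s, during which the arm holds its last target. There are 200 camera calls.

## Working session

There is one attempt and no reset: what is moved stays moved. The work goes in short steps, Python scripts to look and compute and a tool call to move; the robot and the scene stay as the last step left them, time stands still between calls to the robot, and variables do not carry over. Pictures are saved under pics/ and viewed, at most 10 in all, crops included, and the job is handed in when it is done.

Besides the shell and the picture viewer there is one more tool, called after ">>>" by a JSON object that holds its "op" and its "data". jog_arm: Moves the arm, as the interface text tells. Its arguments: {"type":"object","properties":{"rows":{"type":"array"},"grip":{"type":"number"},"force":{"type":"number"}},"required":["rows"]}

```bash
mkdir -p pics
python3 - <<'E'
from bench import r
import cv2,numpy as np
for n in("top","side"):
    p,d=r.snapshot(n);cv2.imwrite(f"pics/{n}0.png",p);np.save(f"pics/{n}0.npy",d)
    c=r.camera_params(n);print(n,c["fx"],c["cx"],c["cy"],c["dist_coeffs"]);print(np.round(c["pose"],3))
s=r.sense();print(s)
E
```

```text
top 515.7194800970486 319.2952979807505 232.0560235608386 [-0.1349453  0.         0.         0.         0.       ]
[[-1.200000e-02 -9.870000e-01  1.610000e-01  4.430520e+02]
 [-1.000000e+00  1.300000e-02  5.000000e-03 -5.364000e+00]
 [-8.000000e-03 -1.610000e-01 -9.870000e-01  1.006582e+03]
 [ 0.000000e+00  0.000000e+00  0.000000e+00  1.000000e+00]]
side 495.83805274046273 317.5012132491126 234.63332115460958 [0.04842467 0.         0.         0.         0.        ]
[[ 8.95000e-01 -2.60000e-01  3.63000e-01  2.54013e+02]
 [-4.46000e-01 -4.83000e-01  7.53000e-01 -6.45012e+02]
 [-2.00000e-02 -8.36000e-01 -5.48000e-01  5.37356e+02]
 [ 0.00000e+00  0.00000e+00  0.00000e+00  1.00000e+00]]
{'time': 0.1, 'joint_pos': array([-7.77165766e+01,  7.51222297e+00,  8.53244809e+01, -5.59267111e-05,
        8.72610077e+01, -4.89227433e+00]), 'qd': array([ 0.13189585, -0.12387295, -0.1784334 , -0.03378903,  0.05470694,
       -0.08592636]), 'joint_efforts': array([ 1.26975552e-03, -5.70951033e+01, -5.01941586e+01, -4.93199491e-05,
        8.13079620e-03,  3.10119231e-05]), 'tool_pos': array([ 177.09017134, -572.68052481,  194.72053316]), 'tcp_rot': array([-1.79902640e+02, -8.27743542e-03,  1.71756934e+01]), 'ft_force': array([ 0.45500071, -0.44176539, -0.40338738]), 'wrist_torque': array([ 0.02546315, -0.05444875,  0.03945493]), 'grip_force': 0.0, 'finger_gap': 85.48911099738272}
```

View pics/top0.png

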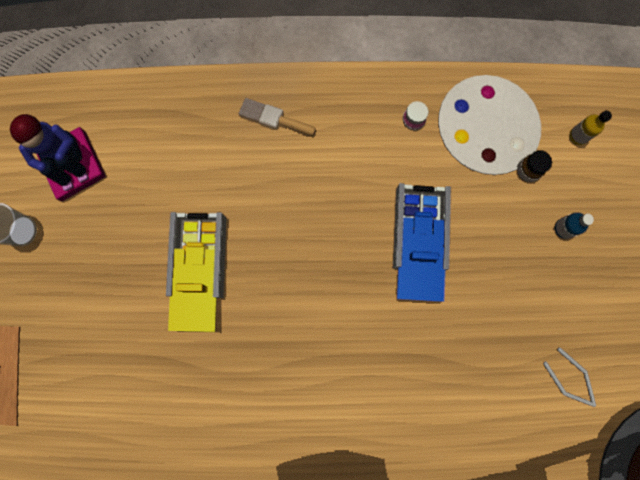

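View pics/side0.png

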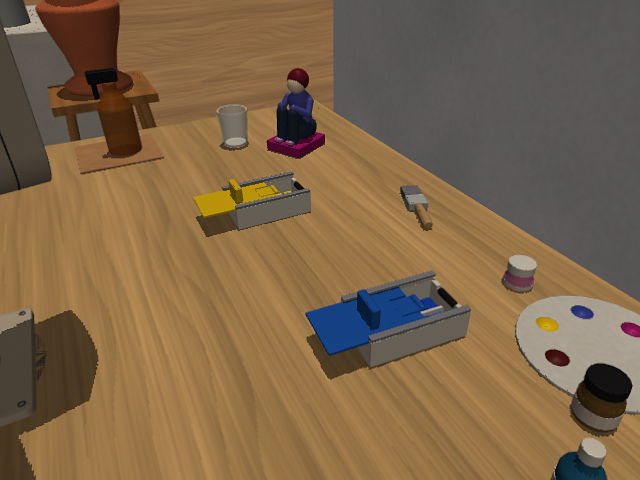

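The top view shows the yellow box on the left, with its bar near pixel (190,287) and its ledge near (198,216). The blue box is on the right, with its bar near (425,256). The side view agrees: the yellow bar is at (236,190) and nothing stands in front of it.

```bash
cat > h.py <<'E'
from bench import r
import cv2,numpy as np
def onplane(c,uv,z,T=None):
    T=c["pose"] if T is None else T
    K=np.array([[c["fx"],0,c["cx"]],[0,c["fy"],c["cy"]],[0,0,1]])
    n=cv2.undistortPoints(np.float64(uv).reshape(-1,1,2),K,np.array(c["dist_coeffs"]))[:,0]
    d=np.c_[n,np.ones(len(n))]@T[:3,:3].T;o=T[:3,3]
    return o+d*((z-o[2])/d[:,2])[:,None]
E
python3 - <<'E'
from h import *
for n in("top","side"):
    p=cv2.imread(f"pics/{n}0.png");d=np.load(f"pics/{n}0.npy");c=r.camera_params(n)
    h=cv2.cvtColor(p,cv2.COLOR_BGR2HSV)
    m=cv2.inRange(h,(22,190,60),(34,255,255))
    k,l,st,ce=cv2.connectedComponentsWithStats(m);i=1+st[1:,4].argmax();print(n,st[i],ce[i])
    v,u=np.nonzero(l==i);uv=np.c_[u,v]
    P0=onplane(c,uv,0);o=c["pose"][:3,3]
    z=d[v,u];f=c["pose"][:3,2];t=z/((P0-o)@f);P=o+(P0-o)*t[:,None]
    P=P[z>0];b=P[(P[:,2]>54)];print("bar pts",len(b),b.mean(0),b.min(0),b.max(0),"cover z",np.median(P[:,2]))
    q=P[abs(P[:,2]-np.median(P[:,2]))<5];R=cv2.minAreaRect(q[:,:2].astype(np.float32));print(R,q.min(0),q.max(0))
    if n=="top":
        # near edge / side edges on plane z=45
        R=cv2.minAreaRect(uv.astype(np.float32));print(np.round(cv2.boxPoints(R)),onplane(c,cv2.boxPoints(R),45).round(1))
p=cv2.imread("pics/top0.png")[190:350,140:250];cv2.imwrite("pics/c1.png",cv2.resize(p,None,fx=3.7,fy=3.7,interpolation=2))
E
```

```text
top [ 168  234   49   98 3713] [192.86506868 288.20253165]
bar pts 218 [496.91117339 237.48083727  77.42248276] [489.64759921 213.080403    54.51084406] [578.74915081 262.99183549  82.56500212] cover z 46.9852946038655
((501.73370361328125, 237.81170654296875), (89.182861328125, 168.66473388671875), 88.27019500732422) [416.99151731 193.91930224  42.02507962] [585.70455316 284.87618919  51.87178467]
[[168. 330.]
 [172. 232.]
 [218. 234.]
 [215. 332.]] [[418.4 284.8  45. ]
 [603.2 282.8  45. ]
 [598.6 191.7  45. ]
 [415.3 195.9  45. ]]
side [ 193  179   87   39 1550] [232.08967742 197.51096774]
bar pts 187 [493.17589654 226.36600002  69.39532174] [487.61998579 208.30778379  54.33809034] [501.94734103 259.75442176  78.33242505] cover z 45.50025473922369
((498.314697265625, 236.4754638671875), (93.7735366821289, 165.87515258789062), 89.70001983642578) [415.17888299 189.86648641  40.91069429] [581.16014415 283.69586733  50.34136202]
```

View pics/c1.png

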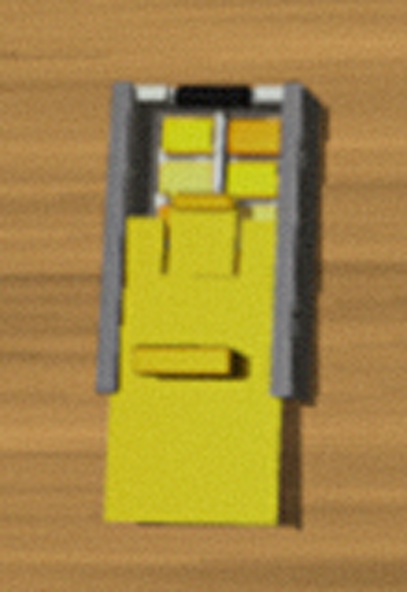

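The yellow bar is at about (494, 238), and the box is turned about -1° from world x. I'll swing over with the fingers shut, land behind the bar and push it.

>>> {"op": "jog_arm", "data": {"rows": [[[20,-12,0],[0,0,0.015]],[[55,-34,0],[0,0,0.04]],[[95,-59,0],[0,0,0.075]],[[137,-85,0],[0,0,0.11]],[[179,-111,0],[0,0,0.145]],[[221,-138,0],[0,0,0.18]],[[263,-164,0],[0,0,0.215]],[[305,-190,0],[0,0,0.25]],[[347,-216,0],[0,0,0.285]],[[389,-242,0],[0,0,0.318]]], "grip": 0, "force": 30}}

```text
time: 1.1
tool_pos: [478.2, -225.3, 195.4]
tcp_rot: [-180.0, 0.0, -1.1]
ft_force: [1.2, -1.0, 1.1]
finger_gap: -0.1
grip_force: 0.0
```

>>> {"op": "jog_arm", "data": {"rows": [[[-3,-40,0],[0,0,0]],[[-7,-88,0],[0,0,0]],[[-10,-136,0],[0,0,0]],[[-14,-184,0],[0,0,0]],[[-18,-232,0],[0,0,0]],[[-21,-280,0],[0,0,0]],[[-25,-328,0],[0,0,0]],[[-29,-376,0],[0,0,0]],[[-32,-424,0],[0,0,0]],[[-35,-452,0],[0,0,0]]]}}

```text
time: 2.1
tool_pos: [449.6, 228.6, 195.3]
tcp_rot: [-180.0, 0.0, -0.9]
ft_force: [1.1, -0.4, -0.2]
finger_gap: 0.2
grip_force: 0.0
```

Run:
```python
from h import *
from scipy.spatial.transform import Rotation as Ro
s=r.sense();p,d=r.snapshot("wrist");cv2.imwrite("pics/w1.png",p)
c=r.camera_params("wrist");T=np.eye(4);T[:3,:3]=Ro.from_euler("xyz",s["tcp_rot"],degrees=True).as_matrix();T[:3,3]=s["tool_pos"];T=T@c["tool_from_camera"]
print(s["tool_pos"],s["tcp_rot"],T.round(2))
h=cv2.cvtColor(p,cv2.COLOR_BGR2HSV);v,u=np.nonzero(cv2.inRange(h,(20,180,50),(36,255,255)));k=d[v,u]>0;v,u=v[k],u[k]
P0=onplane(c,np.c_[u,v],0,T);o=T[:3,3];t=d[v,u]/((P0-o)@T[:3,2]);P=o+(P0-o)*t[:,None]
b=P[(P[:,2]>66)];print(len(P),len(b),b.mean(0),b.min(0),b.max(0))
if len(b):print(cv2.minAreaRect(b[:,:2].astype(np.float32)))
```

```text
[449.55700844 228.55516923 195.29879424] [-1.79965802e+02  3.95591721e-02 -9.18840319e-01] [[-2.0000e-02 -9.6000e-01 -2.7000e-01  5.1795e+02]
 [-1.0000e+00  2.0000e-02  1.0000e-02  2.2819e+02]
 [-0.0000e+00  2.7000e-01 -9.6000e-01  3.7441e+02]
 [ 0.0000e+00  0.0000e+00  0.0000e+00  1.0000e+00]]
21436 1227 [497.68407299 237.52086255  77.41132571] [490.44497244 212.7538447   71.71949928] [504.67947671 262.51009062  80.49246753]
((497.53228759765625, 237.59622192382812), (49.74969482421875, 13.578737258911133), 88.9301528930664)
```

View pics/w1.png

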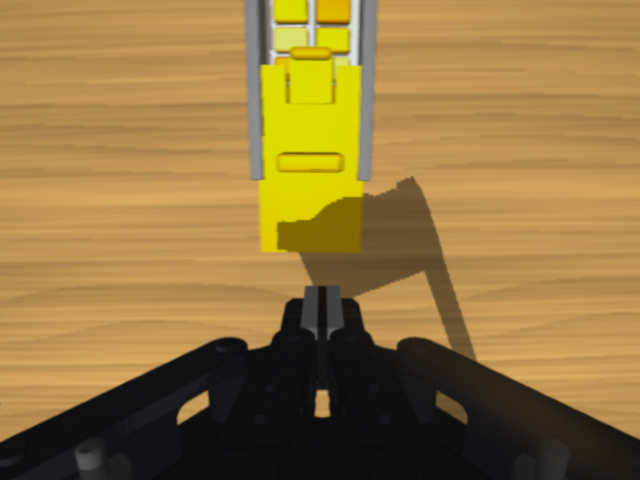

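The wrist view shows the bar at pixel (310,162), which works out to (497.5, 237.6) at an angle of -1.1°. The shut fingers are about 40 mm behind it. I'll descend now.

>>> {"op": "jog_arm", "data": {"rows": [[[2,-3,20],[0,0,0]],[[3,-6,50],[0,0,0]],[[4,-9,80],[0,0,0]],[[5,-9,105],[0,0,0]],[[6,-9,122],[0,0,0]],[[6,-9,132],[0,0,0]],[[6,-9,138],[0,0,0]],[[6,-9,140],[0,0,0]]]}}

```text
time: 2.95
tool_pos: [456.8, 234.2, 55.5]
tcp_rot: [180.0, 0.0, -1.1]
ft_force: [-1.0, 0.4, 0.1]
finger_gap: 0.3
grip_force: 0.0
```

>>> {"op": "jog_arm", "data": {"rows": [[[5,0,0],[0,0,0]],[[10,0,0],[0,0,0]],[[15,0,0],[0,0,0]],[[20,0,0],[0,0,0]],[[25,0,0],[0,0,0]],[[29,0,0],[0,0,0]],[[33,0,0],[0,0,0]],[[36,0,0],[0,0,0]],[[39,0,0],[0,0,0]],[[42,0,0],[0,0,0]]]}}

```text
time: 3.95
tool_pos: [499.0, 233.5, 55.6]
tcp_rot: [180.0, 0.0, -1.0]
ft_force: [0.1, 0.3, 0.2]
finger_gap: 0.3
grip_force: 0.0
```

>>> {"op": "jog_arm", "data": {"rows": [[[2,0,0],[0,0,0]],[[4,0,0],[0,0,0]],[[6,0,0],[0,0,0]],[[8,0,0],[0,0,0]],[[10,0,0],[0,0,0]],[[12,0,0],[0,0,0]],[[14,0,0],[0,0,0]],[[16,0,0],[0,0,0]],[[18,0,0],[0,0,0]],[[20,0,0],[0,0,0]]]}}

```text
time: 4.95
tool_pos: [518.9, 233.2, 55.7]
tcp_rot: [-180.0, 0.0, -1.0]
ft_force: [-0.1, 0.3, 0.4]
finger_gap: -0.2
grip_force: 0.0
```

Run:
```python
from h import *
p,d=r.snapshot("side");cv2.imwrite("pics/s2.png",cv2.resize(p[140:260,160:340],None,fx=4,fy=4))
```

```text
(no output)
```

View pics/s2.png

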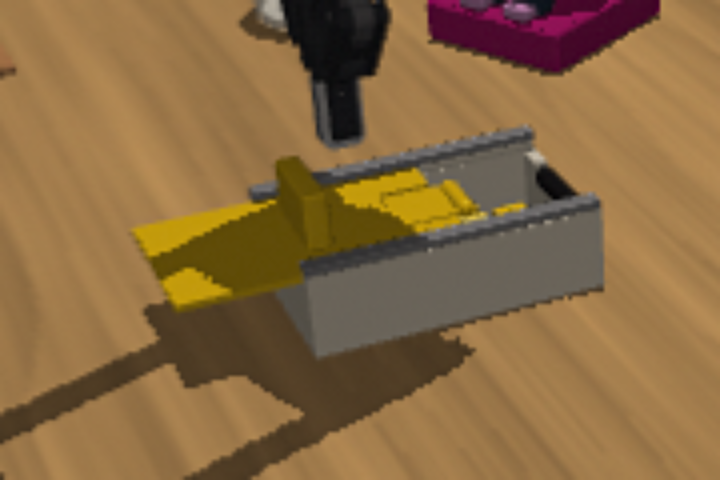

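The side crop shows the cover unmoved and the fingertips at crop (340,140), seemingly above or beyond the bar. I'll check where the tips really are.

Run:
```python
from h import *
s=r.sense();print(s["tool_pos"],s["tcp_rot"],s["joint_pos"])
def proj(c,P):
    M=np.linalg.inv(c["pose"]);K=np.array([[c["fx"],0,c["cx"]],[0,c["fy"],c["cy"]],[0,0,1]])
    return cv2.projectPoints(np.float64(P),cv2.Rodrigues(M[:3,:3])[0],M[:3,3],K,np.array(c["dist_coeffs"]))[0][:,0]
t=s["tool_pos"]
for n in("side","top"):
    c=r.camera_params(n);p,d=r.snapshot(n);uv=proj(c,[t,t+[0,0,40],[497.5,237.6,77]]);print(n,uv.round(1))
    if n=="side":
        q=np.array([[245,173],[243,168],[236,181]]);o=c["pose"][:3,3]
        P0=onplane(c,q,0);z=np.array([d[v,u] for u,v in q]);k=z/((P0-o)@c["pose"][:3,2]);print(o+(P0-o)*k[:,None],z)
    else: cv2.imwrite("pics/t3.png",cv2.resize(p[150:370,100:330],None,fx=2.6,fy=2.6))
```

```text
[519.25014135 233.14879255  55.77170478] [-1.79996347e+02 -1.79094908e-02 -1.04789597e+00] [ 1.90216475e+01  9.05046371e+00  9.85928972e+01 -2.84929498e-03
  7.23385637e+01  1.10070407e+02]
side [[247.2 190.8]
 [245.2 173.2]
 [235.2 183. ]]
[[514.30475715 217.9687482  103.83333092]
 [511.87499127 219.52732172 114.58654699]
 [502.22765267 246.8202386   76.18906272]] [ 982.3504  976.7487 1014.8505]
top [[194.6 275.7]
 [189.1 273.9]
 [189.1 286.7]]
```

View pics/t3.png

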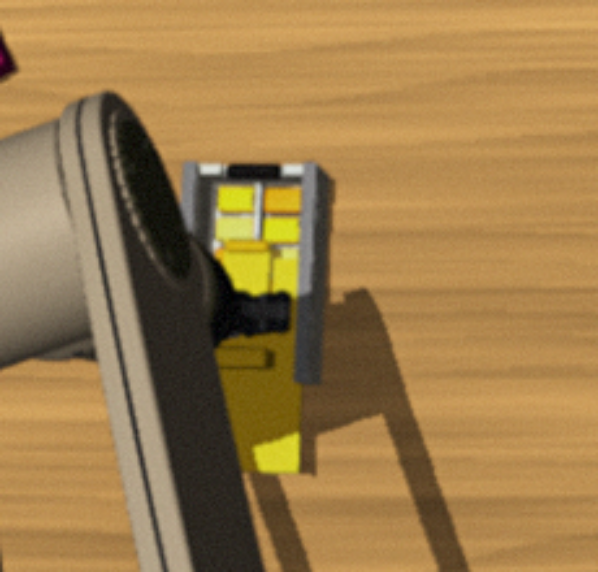

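The tips show at about z 97, not the reported 56: the side-view pixel fits a point roughly 40 mm above the reported TCP. So they passed over the bar without touching it. I'll compare against the wrist camera.

Run:
```python
from h import *
from scipy.spatial.transform import Rotation as Ro
c=r.camera_params("wrist");A=np.array(c["tool_from_camera"]);print(A.round(3))
K=np.array([[c["fx"],0,c["cx"]],[0,c["fy"],c["cy"]],[0,0,1]]);M=np.linalg.inv(A)
print("TCP px",cv2.projectPoints(np.float64([[0,0,0],[0,0,-19],[0,0,-40],[0,0,-54]]),cv2.Rodrigues(M[:3,:3])[0],M[:3,3],K,np.array(c["dist_coeffs"]))[0][:,0].round(1))
s=r.sense();p,d=r.snapshot("wrist");cv2.imwrite("pics/w4.png",p)
T=np.eye(4);T[:3,:3]=Ro.from_euler("xyz",s["tcp_rot"],degrees=True).as_matrix();T[:3,3]=s["tool_pos"];T=T@A
def pts(u,v,T):
    P0=onplane(c,np.c_[u,v],-500,T);o=T[:3,3];t=d[v,u]/((P0-o)@T[:3,2]);return o+(P0-o)*t[:,None]
h=cv2.cvtColor(p,cv2.COLOR_BGR2HSV);v,u=np.nonzero(cv2.inRange(h,(20,180,50),(36,255,255)));k=d[v,u]>0
P=pts(u[k],v[k],T);print("yellow z",np.percentile(P[:,2],[5,25,50,75,95]))
v,u=np.mgrid[230:330:4,300:344:4].reshape(2,-1);k=d[v,u]>0;Q=pts(u[k],v[k],A);k2=abs(Q[:,2]+0)<70
Q=Q[k2];uv=np.c_[u,v][k][k2];i=np.argsort(-Q[:,2])
print("tool-frame pts of fingers");[print(uv[j],Q[j].round(1)) for j in i[::max(1,len(i)//25)]]
```

```text
[[-0.00000e+00 -9.64000e-01 -2.65000e-01  6.82690e+01]
 [ 1.00000e+00 -0.00000e+00 -1.00000e-03 -8.39000e-01]
 [ 1.00000e-03 -2.65000e-01  9.64000e-01 -1.79161e+02]
 [ 0.00000e+00  0.00000e+00  0.00000e+00  1.00000e+00]]
TCP px [[323.9 277.6]
 [324.1 292.8]
 [324.3 313.8]
 [324.5 331.2]]
yellow z [15.22221262 44.7392446  45.72654576 46.33806227 48.96883806]
tool-frame pts of fingers
[308 230] [21.4 -8.  11.4]
[332 238] [17.3  4.2 10.7]
[324 270] [ 0.3  0.1 10.3]
[308 238] [17.5 -8.  10.1]
[332 274] [-1.8  4.3 10. ]
[324 238] [17.6  0.1  9.9]
[308 266] [ 2.6 -8.2  9.8]
[332 254] [9.1 4.2 9.8]
[324 242] [15.5  0.1  9.7]
[340 254] [9.2 8.3 9.6]
[316 270] [ 0.5 -4.   9.6]
[320 282] [-6.1 -2.   9.5]
[312 254] [ 9.3 -6.   9.3]
[328 250] [11.4  2.1  9.2]
[324 246] [13.6  0.1  9.1]
[340 294] [-12.6   8.5   8.9]
[336 258] [7.4 6.2 8.3]
[324 290] [ 11.8  -0.2 -44.1]
[308 294] [ 11.9  -6.  -48. ]
[324 298] [ 11.9  -0.2 -51.7]
[300 310] [  8.3  -8.7 -53.9]
[316 302] [ 12.4  -3.  -56.2]
[308 306] [ 12.3  -5.6 -59.2]
[332 310] [ 12.2   2.4 -62.1]
[312 314] [ 12.1  -4.1 -64.8]
[332 318] [ 12.2   2.3 -67.8]
```

View pics/w4.png

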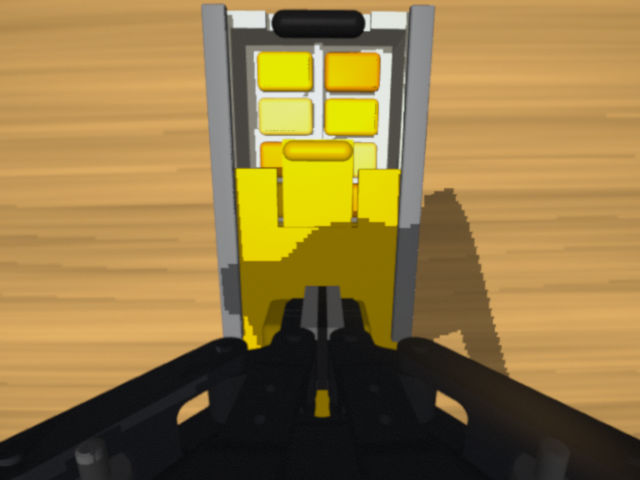

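The wrist depth puts the cover at 45.7 mm, so the reported pose is right. The visible finger ends (pixel 322,288) are at tool z of about -42 mm, so the real tips sit about 40 mm behind the nominal TCP. I'll go back over the bar and come down 38 mm lower, to a reported z of about 17.

>>> {"op": "jog_arm", "data": {"rows": [[[-10,0,0],[0,0,0]],[[-25,-1,0],[0,0,0]],[[-40,-2,0],[0,0,0]],[[-54,-3,0],[0,0,0]],[[-62,-4,0],[0,0,0]],[[-64,-4,8],[0,0,0]],[[-64,-4,18],[0,0,0]],[[-64,-4,28],[0,0,0]],[[-64,-4,35],[0,0,0]],[[-64,-4,38],[0,0,0]]]}}

```text
time: 6.15
tool_pos: [454.2, 237.8, 16.0]
tcp_rot: [179.9, 0.1, -1.1]
ft_force: [0.7, 0.3, 0.5]
finger_gap: -0.1
grip_force: 0.0
```

Run:
```python
from h import *
s=r.sense();print(s["tool_pos"],s["ft_force"])
p,d=r.snapshot("side");cv2.imwrite("pics/s5.png",cv2.resize(p[140:260,160:340],None,fx=4,fy=4))
```

```text
[454.16881823 237.82942663  16.01273093] [0.74073384 0.29509257 0.45900256]
```

View pics/s5.png

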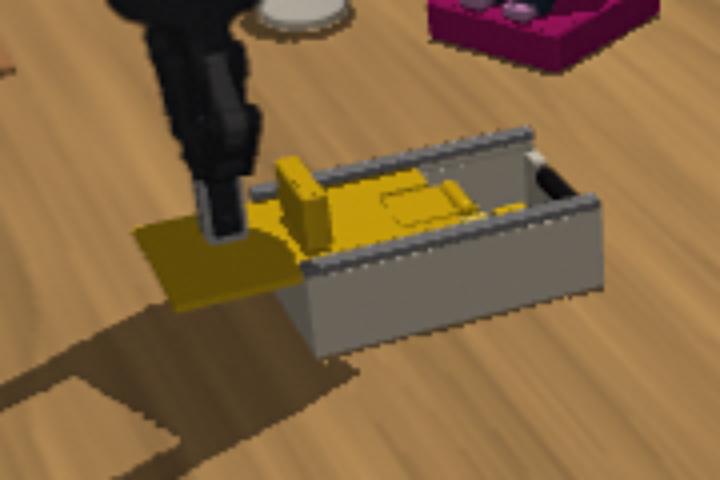

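The tips now stand just above the cover, about 25 mm behind the bar, at crop (222,238). I'll push.

>>> {"op": "jog_arm", "data": {"rows": [[[4,0,0],[0,0,0]],[[10,0,0],[0,0,0]],[[16,0,0],[0,0,0]],[[21,0,0],[0,0,0]],[[25,0,0],[0,0,0]],[[29,0,0],[0,0,0]],[[33,0,0],[0,0,0]],[[38,0,0],[0,0,0]],[[43,0,0],[0,0,0]],[[48,0,0],[0,0,0]]]}}

```text
time: 7.2
tool_pos: [503.2, 237.4, 17.6]
tcp_rot: [180.0, 0.0, -1.0]
ft_force: [-1.0, -1.2, 0.1]
finger_gap: 0.1
grip_force: 0.5
```

Run:
```python
from h import *
from scipy.spatial.transform import Rotation as Ro
c=r.camera_params("wrist");A=np.array(c["tool_from_camera"])
s=r.sense();p,d=r.snapshot("wrist");cv2.imwrite("pics/w6.png",p);print(s["tool_pos"],s["ft_force"])
T=np.eye(4);T[:3,:3]=Ro.from_euler("xyz",s["tcp_rot"],degrees=True).as_matrix();T[:3,3]=s["tool_pos"];T=T@A
h=cv2.cvtColor(p,cv2.COLOR_BGR2HSV)
for nm,m in(("yellow",cv2.inRange(h,(20,180,50),(36,255,255))),("black",cv2.inRange(h,(0,0,0),(180,255,45)))):
    m[240:]=0;k,l,st,ce=cv2.connectedComponentsWithStats(m)
    for i in 1+np.argsort(-st[1:,4])[:4]:
        print(nm,st[i],onplane(c,[[st[i,0]+st[i,2]/2,st[i,1]],[st[i,0]+st[i,2]/2,st[i,1]+st[i,3]]],45,T).round(1).tolist())
```

```text
[503.17209516 237.35698401  17.60314472] [-0.97478323 -1.20980021  0.1040002 ]
yellow [  216     0   223   240 44962] [[617.3, 234.2, 45.0], [529.9, 235.5, 45.0]]
yellow [335   0   1   4   4] [[617.3, 231.4, 45.0], [616.0, 231.4, 45.0]]
yellow [397  39   3   4   4] [[604.3, 208.9, 45.0], [602.9, 208.9, 45.0]]
yellow [335   5   1   1   1] [[615.7, 231.4, 45.0], [615.3, 231.4, 45.0]]
black [212  11   1   2   2] [[614.7, 275.0, 45.0], [614.1, 275.1, 45.0]]
```

View pics/w6.png

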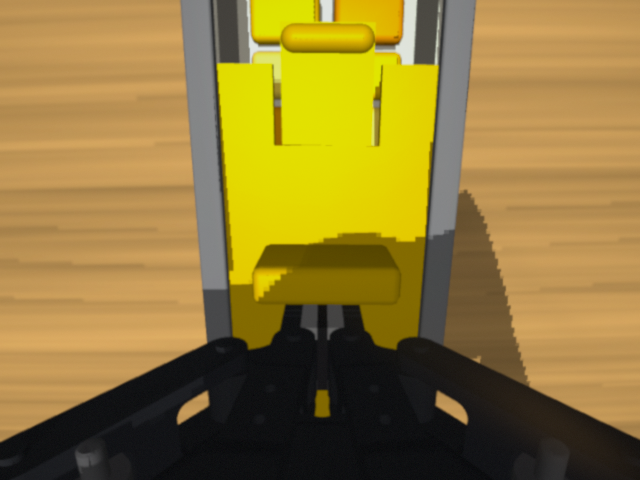

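The fingers now push on the bar (pixels 253–400, rows 245–303), and the tab front is near row 23. I'll keep going and watch the force.

>>> {"op": "jog_arm", "data": {"rows": [[[3,0,0],[0,0,0]],[[6,0,0],[0,0,0]],[[9,0,0],[0,0,0]],[[12,0,0],[0,0,0]],[[14,0,0],[0,0,0]],[[16,0,0],[0,0,0]]]}}

```text
time: 7.85
tool_pos: [519.0, 237.1, 17.7]
tcp_rot: [180.0, 0.0, -1.0]
ft_force: [-1.2, -0.7, -0.4]
finger_gap: 0.1
grip_force: 0.4
```

>>> {"op": "jog_arm", "data": {"rows": [[[2,0,0],[0,0,0]],[[4,0,0],[0,0,0]],[[6,0,0],[0,0,0]],[[8,0,0],[0,0,0]]]}}

```text
time: 8.25
tool_pos: [527.0, 237.0, 17.7]
tcp_rot: [180.0, 0.0, -1.0]
ft_force: [-1.4, -1.1, -0.7]
finger_gap: -0.2
grip_force: 0.4
```

>>> {"op": "jog_arm", "data": {"rows": [[[2,0,0],[0,0,0]],[[3,0,0],[0,0,0]],[[4,0,0],[0,0,0]],[[5,0,0],[0,0,0]]]}}

```text
time: 8.65
tool_pos: [531.2, 236.9, 17.6]
tcp_rot: [180.0, 0.1, -1.0]
ft_force: [-6.7, -1.2, 4.2]
finger_gap: -0.2
grip_force: 3.1
```

>>> {"op": "jog_arm", "data": {"rows": [[[1,0,0],[0,0,0]],[[2,0,0],[0,0,0]],[[3,0,0],[0,0,0]],[[4,0,0],[0,0,0]]]}}

```text
time: 9.05
tool_pos: [535.7, 236.8, 17.7]
tcp_rot: [180.0, 0.0, -1.0]
ft_force: [-1.4, -1.0, -0.3]
finger_gap: -0.1
grip_force: 1.2
```

The force peaked at about 7 N and then dropped, so the tab has snapped over the ledge. About 5 mm remain to the stop.

>>> {"op": "jog_arm", "data": {"rows": [[[1,0,0],[0,0,0]],[[2,0,0],[0,0,0]],[[3,0,0],[0,0,0]]]}}

```text
time: 9.35
tool_pos: [539.4, 237.0, 17.9]
tcp_rot: [-180.0, -0.1, -1.0]
ft_force: [0.1, 0.7, -0.8]
finger_gap: -0.2
grip_force: 0.0
```

>>> {"op": "jog_arm", "data": {"rows": [[[1,0,0],[0,0,0]],[[2,0,0],[0,0,0]],[[2,0,0],[0,0,0]]]}}

```text
time: 9.65
tool_pos: [541.1, 236.8, 17.7]
tcp_rot: [-180.0, -0.0, -1.0]
ft_force: [-1.0, 0.6, -0.7]
finger_gap: -0.1
grip_force: 0.0
```

>>> {"op": "jog_arm", "data": {"rows": [[[1,0,0],[0,0,0]],[[1,0,0],[0,0,0]]]}}

```text
time: 9.85
tool_pos: [541.9, 236.8, 17.7]
tcp_rot: [-180.0, -0.0, -1.0]
ft_force: [-1.1, 0.3, 0.5]
finger_gap: 0.1
grip_force: 0.0
```

>>> {"op": "jog_arm", "data": {"rows": [[[1,0,0],[0,0,0]],[[2,0,0],[0,0,0]],[[2,0,0],[0,0,0]]]}}

```text
time: 10.15
tool_pos: [542.1, 236.7, 17.6]
tcp_rot: [180.0, 0.2, -1.0]
ft_force: [-10.6, -0.2, 7.0]
finger_gap: -0.4
grip_force: 4.7
```

>>> {"op": "jog_arm", "data": {"rows": [[[1,0,0],[0,0,0]],[[1,0,0],[0,0,0]]]}}

```text
time: 10.35
tool_pos: [542.1, 236.7, 17.5]
tcp_rot: [180.0, 0.3, -1.0]
ft_force: [-14.3, -1.9, 11.0]
finger_gap: 0.2
grip_force: 7.2
```

The cover is on the hard stop: x stays at 542.1 while the force rises to 14 N. I'll back off, lift clear and check.

>>> {"op": "jog_arm", "data": {"rows": [[[-3,0,0],[0,0,0]],[[-8,0,0],[0,0,0]],[[-16,0,0],[0,0,0]],[[-25,0,0],[0,0,0]],[[-32,0,-5],[0,0,0]],[[-40,0,-25],[0,0,0]],[[-55,0,-55],[0,0,0]],[[-75,0,-90],[0,0,0]],[[-95,0,-125],[0,0,0]],[[-105,0,-140],[0,0,0]]]}}

```text
time: 11.35
tool_pos: [439.9, 239.4, 162.0]
tcp_rot: [-179.9, -0.3, -1.0]
ft_force: [0.5, 0.5, 0.6]
finger_gap: -0.0
grip_force: 0.0
```

Run:
```python
from h import *
from scipy.spatial.transform import Rotation as Ro
c=r.camera_params("wrist");A=np.array(c["tool_from_camera"])
s=r.sense();p,d=r.snapshot("wrist");print(s["tool_pos"],s["ft_force"])
T=np.eye(4);T[:3,:3]=Ro.from_euler("xyz",s["tcp_rot"],degrees=True).as_matrix();T[:3,3]=s["tool_pos"];T=T@A
h=cv2.cvtColor(p,cv2.COLOR_BGR2HSV);v,u=np.nonzero(cv2.inRange(h,(20,180,50),(36,255,255)));k=d[v,u]>0;v,u=v[k],u[k]
P0=onplane(c,np.c_[u,v],0,T);o=T[:3,3];t=d[v,u]/((P0-o)@T[:3,2]);P=o+(P0-o)*t[:,None]
b=P[(P[:,2]>66)];print(cv2.minAreaRect(b[:,:2].astype(np.float32)))
q,_=r.snapshot("side")
cv2.imwrite("pics/f.png",np.hstack([p[:, 120:520],cv2.resize(q[140:380,160:360+40],(400,400))[:, :].copy() if 0 else cv2.resize(q[130:370,170:370],(400,480))]))
```

```text
[439.93881485 239.4172655  161.99888225] [0.45764157 0.4671058  0.55886296]
((561.2313842773438, 235.51583862304688), (48.97286605834961, 14.137313842773438), 88.56194305419922)
```

View pics/f.png

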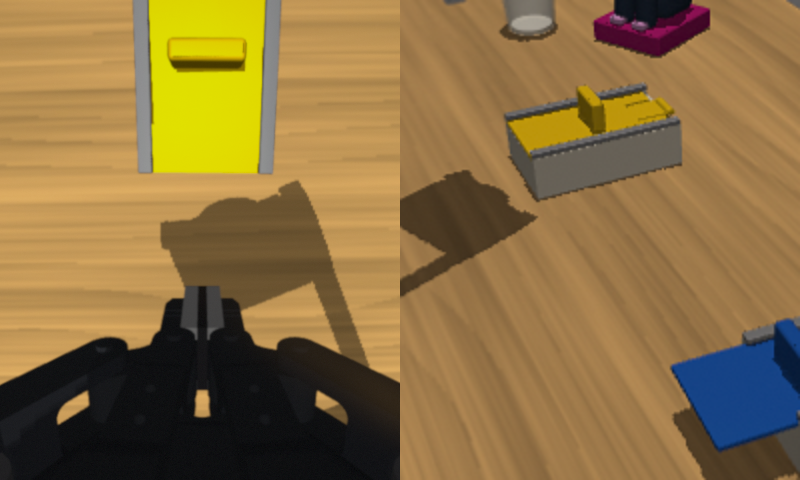

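The cover's rear edge is flush with the rail ends (row 173), the tab is over the ledge, the bar has moved 64 mm, and the blue cover is still open. Handing in.

```bash
python3 -c "
from bench import r
print(r.hand_in())"
```

```text
the job is handed in; nothing more can be done
None
```

The yellow cover is pushed fully home with its tab clicked over the ledge, the gripper is clear of it, the blue box was left open and untouched, and the job is handed in.

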